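Take the cover off the fairy-light battery box

ROBOT

A 6-joint arm with a two-finger parallel gripper is mounted at the origin on the work surface. World frame = base frame: x ahead of the robot, y to its left, z up, the work surface at z = 0. Lengths are in mm, angles in rad, forces in N, time in s.
With the tool pointing down it reaches from about 250 to 775 mm from the base axis. Payload 4 kg.
Tool frame: the origin (TCP) lies at the very end of the fingers, on their centre line; the grasp point (between the pads) lies 19 mm behind it; z points along the fingers, x is the direction in which the jaws open and shut, and the axes are right-handed (so a half turn about z gives the same grasp; the last joint's range is limited). The gripper opens to 94 mm and grips with 3 to 60 N. Pads are 16 mm wide; open, the fingers measure 119 mm over their backs; the gripper's body (75 mm by 177 mm) begins 78 mm behind the grasp point.
Start: joints at [1.079, 0.087, 1.371, -0, 1.684, -0.103], TCP at [208.504, 508.966, 205.506] pointing down, gripper open.
Joint ranges: [-3.1, 3.1], [-0.76, 2.03], [0.27, 2.55], [-1.08, 4.22], [0.17, 2.65], [-2.57, 2.57]. Speed limits (rad/s): [2.79, 2.79, 3.14, 3.14, 3.14, 3.14].

INTERFACE

Orientations are given as a rotation vector (axis times angle).
In Python, from bench import env gives the robot as it stands.
- The arm moves only by the tool play_rows, never from a script. Its argument "plan" is a list of rows, each an object with "slide": the shift along the tool's x, y, z in m, a list of three; "twist": the turn, a rotation vector about the tool's x, y, z in rad, a list of three; "claw": the gripper command: -1 is fully open, 1 is shut, values between are in proportion. In form: [{"slide": [x, y, z], "twist": [rx, ry, rz], "claw": claw}, ...]. A call has 1 to 10 rows; each row is the pose to reach, as a shift and turn from the pose measured when the call began, along the tool's axes at that moment; what a row does not reach only later rows make up. A row lasts 1/12 s, in which the tool goes at most 41.7 mm and 7.16 degrees, less where a joint would pass 70% of its speed; a pose out of reach is approached as far as the arm can. A call with a gripper value outside its range is refused whole. The fingers move at their own pace and stop on an object; "newtons" is the grip in N (left out, the last holds). Time passes only in rows, so rows that repeat a pose let the fingers close. It gives the time, the measured TCP pose, the force and the opening at its end, in the units of the state.
- env.get_obs(): the state, without advancing time (a new reading comes with each control period).
- env.snapshot(name): name is "side" or "top" or "wrist"; returns a dict with "image" (384x512x3 uint8, red, green, blue), "fx", "fy", "cx", "cy" (pixels), "xyz" and "attitude" of the camera in the world; the wrist camera has in their place "mount" (4x4, takes a point from camera to tool coordinates, whose origin is the TCP and whose axes are the tool frame's). Camera axes: x right, y up, looking along -z (the intrinsics and any distortion apply to the point x, -y, -z); pixel columns grow to the right and rows downward; lengths in mm; the calibration is good to about 2 mm. A picture is of the moment at which its call begins: read the wrist's pose just before it. There is no depth.
- env.sign_off(): hands the job in, once; it reports no verdict.
The state is a dict: "time_s": time; "joint_positions": joint angles; "qvel": joint speeds; "joint_torque": joint torques, N m; "position": TCP position; "tcp_rot": TCP orientation; "force": force on the tool from outside, world axes, zero at the start; "moment": the same for the moment, N m; "finger_gap": finger opening in mm.
Only numpy, scipy, OpenCV 4.12 (cv2) and the standard library are available. Lean on these libraries where they do the work, as an engineer would, in place of code of your own. Each camera call takes 0.05 s, during which the arm holds its last target.

TASK

The cells in the fairy-light battery box are to be changed: squeeze the snap tab in towards the grip rib, swing that end of the cover up, slip its lugs out at the other end and lay the cover, outside up, in the empty carton lid. Do not force anything: squeeze the tab gently so that it does not snap off, and leave the box standing where it is, without lifting or dragging it. Do not knock the ornament carton or the two fresh cells, and put the cover down rather than drop it.

Things in the scene. Friction and masses are not known exactly. Their poses are not given: they have to be found in the camera images.
- box: Loose grey plastic battery box holding three large cells, 132 mm long (x), 83 mm wide (y), 46 mm high, about 0.6 kg, standing free on the table: it lifts or slides if the cover is pulled while still caught. Origin: centre of its underside, z up, +x to the snap-tab end, -x to the lug end.
- box_catch (a point): Inner edge of the box's lip at the tab end, at its underside (x 58, y 0, z 42 mm in the box frame). The lip runs from there to the end at x 66 mm, its top at z 46 mm like the whole rim. The tab's barb sits 2 mm below the lip and reaches 3.5 mm under it (2 to 5 mm as the cover's play lies; least with the cover pushed towards the lugs).
- box_lugs (a point): Inner edge of the box's lip at the lug end, at its underside (x -57, y 0, z 42 mm in the box frame). The cover's two lugs reach 4.5 mm under this lip; the cover swings up about the line through this point along the box's y.
- cover: Loose grey cover, 75 g, inset in the box with 1.5 mm play. Origin: on its plate's underside, 42 mm above the box's underside over the box's centre when closed; axes as the box's. Plate x -55.5 to 40 mm (46 beside the tab), 74 mm wide, 4 mm thick, top flush with the rim. Lugs at -x reach x -61.5 mm, z -4 to -1.5 mm. At +x a U spring, 24 mm wide, goes down to z -18 mm (x 37.5 to 52) and bears the tab.
- cover_ubend (a point): Underside of the U spring's bend (x 46, y 0, z -18 mm in the cover frame). Tab held in and cover swung up 0.25 to 0.3 rad, the U is above the rim; drawn then 5 mm or more along the box's +x, the lugs are out and the cover can be lifted away. Laid outside up it rests on lugs and U: tab end 0.14 rad high, cover origin about 12 mm above the surface.
- cover_rib (a point): Centre of the upright grip rib on top of the cover (x 22, y 0, z 10 mm in the cover frame). The rib is 4 mm thick (x 20 to 24), 40 mm long across y and 12 mm high, from the cover's top (z 4) to z 16 mm. One finger goes on its face that looks to -x, away from the tab; nothing else stands on the cover there.
- tab: Snap tab, the outer leg of the U spring: 24 mm wide, 3 mm thick, standing up at the cover's +x end. Its finger piece flares outward, by 0.36 to 0.64 rad from box to box, and rises to 15 to 17 mm above the cover's origin (11 to 13 mm above its top). Origin: where the leg flexes, x 53, z -16.5 mm in the cover frame.
- tab_press (a point): Middle of the outer (+x) face of the tab's finger piece, to be pressed towards the rib (-x). Free it lies at x 57 to 60, z 12 mm in the cover frame. It springs: about 2 N at first, rising to 8 to 11 N where it meets a firm stop after some 8 to 12 mm; only close to the stop is the barb surely clear of the lip. Pressed with more than 20 N by a finger, the tab snaps off.
- tray: The empty carton lid, lying upturned as parts tray, fixed, brown card, 206 mm (x) by 166 mm (y), 3 mm floor, 3 mm walls 14 mm high. Origin: centre of its underside, z up. It is to one side of the box and the ornament carton to the other; which side changes.
- carton: Ornament carton, 200 (x) by 150 (y) by 48 mm high, with six baubles and their hangers rising to about 80 mm. Not to be disturbed. Origin: centre of its underside.
- cell_a: Fresh large cell standing upright, 33 mm across, 61 mm high, beyond the box. Not to be disturbed. Origin: centre of its foot.
- cell_b: The other fresh cell, same size. Not to be disturbed. Origin: centre of its foot.
- tab_barb (a point): Tip of the tab's barb, on its outer side below the lip (not seen from above); free at x 61.5, z -3.7 mm in the cover frame. Pressing the finger piece home draws it in by 4.5 mm.
Not all that is in view belongs to the job. What is shaped like the box but blue is not meant.

How it is judged (in metres and radians):
On the way, in this order (a step that is already met when the one before it is completed fails the run):
1. the tab is squeezed in while the cover still sits in the box (x of tab_barb in the frame of cover below 0.0585 m and z of cover in the frame of box below 0.047 m), for 0.1 s.
2. the cover is off: carried at least 30 mm above its seat while the box stands (z of cover in the frame of box above 0.072 m and contact force between cover and box below 0.1 N and angle between box's own z axis and vertical below 0.05 rad), for 0.2 s.
At the end, for the whole second after the job is handed in: The cover lies still, outside up, in the carton lid: origin within 50 mm of the lid's centre along each lid axis and under 20 mm above its underside, within 0.25 rad of level, let go, tab sprung back (barb within 1.5 mm). The box stands upright within 25 mm of where it was (x of cover in the frame of tray between -0.05 and 0.05 m and y of cover in the frame of tray between -0.05 and 0.05 m and z of cover in the frame of tray below 0.02 m and angle between cover's own z axis and vertical below 0.25 rad and linear speed of cover below 0.02 m/s and x of tab_barb in the frame of cover above 0.06 m and contact force between the fingers and cover below 0.1 N and distance of box from where it was at the start of the episode below 0.025 m and angle between box's own z axis and vertical below 0.05 rad); the robot touches nothing.
It fails at once if a finger presses the snap tab with more than 20 N (it snaps off) (contact force between the fingers and tab above 20 N).
It fails at once if the cover is forced against the box with more than 25 N (contact force between cover and box above 25 N).
It fails at once if the box is dragged or lifted more than 25 mm from its place, or tipped by more than 0.12 rad (distance of box from where it was at the start of the episode above 0.025 m or angle between box's own z axis and vertical above 0.12 rad).
It fails at once if the cover is dropped: it moves faster than 0.4 m/s without the fingers on it (linear speed of cover above 0.4 m/s and contact force between the fingers and cover below 0.05 N).
It fails at once if the ornament carton or a fresh cell is moved by more than 20 mm (distance of any of carton, cell_a, cell_b from where it was at the start of the episode above 0.02 m).
It also fails if it takes over 53 s, if anything falls off the work surface, if the arm or the gripper's body presses on something with over 40 N, if the wrist force passes 120 N, or if a joint passes its speed limit or range.

## Working session

There is one attempt and no reset: what is moved stays moved. The work goes in short steps, Python scripts to look and compute and a tool call to move; the robot and the scene stay as the last step left them, time stands still between calls to the robot, and variables do not carry over. Pictures are saved under pics/ and viewed, and the job is handed in when it is done.

Besides the shell and the picture viewer there is one more tool, called as a command line: name --argument value ..., lists and objects as JSON in quotes. play_rows: Moves the arm, as the interface text tells. Its arguments: {"type":"object","properties":{"plan":{"type":"array","items":{"type":"object","properties":{"slide":{"type":"array","items":{"type":"number"}},"twist":{"type":"array","items":{"type":"number"}},"claw":{"type":"number"}}}},"newtons":{"type":"number"}},"required":["plan"]}

```bash
ls; mkdir -p pics
python3 - <<'E'
from bench import env
import cv2
print(env.get_obs())
for n in ("top","side","wrist"):
    s=env.snapshot(n); print(n,{k:v for k,v in s.items() if k!="image"})
    cv2.imwrite(f"pics/{n}0.png",s["image"][:,:,::-1])
E
```

```text
pics
{'time_s': 0.0, 'joint_positions': array([ 1.07892705e+00,  8.79406536e-02,  1.37225200e+00,  5.38489686e-06,
        1.68361160e+00, -1.03119153e-01]), 'qvel': array([ 9.12655449e-04,  9.55799063e-05, -2.50625362e-04,  6.65708822e-04,
       -4.31288258e-04, -3.77138463e-04]), 'joint_torque': array([ 1.17098803e-04, -3.40183282e+01, -3.02428794e+01,  7.17988866e-02,
        3.31077143e-02, -1.78168771e-04]), 'position': array([208.2156608 , 508.4626752 , 204.31318286]), 'tcp_rot': array([ 2.6078288 ,  1.74995446, -0.00307155]), 'force': array([0.37507777, 0.20094497, 1.34387431]), 'moment': array([-0.00679405, -0.00365284, -0.00609014]), 'finger_gap': 94.02735871603836}
top {'fx': 377.5464470308697, 'fy': 377.5464470308697, 'cx': 255.56875898923008, 'cy': 193.9484182644302, 'xyz': array([461.23949561,   9.16456096, 903.08432532]), 'attitude': array([ 0.15982821, -0.14710215, -1.56752896])}
side {'fx': 422.76369269031017, 'fy': 422.76369269031017, 'cx': 260.0524550178427, 'cy': 190.0905918044017, 'xyz': array([ 351.97439739, -594.34795309,  914.92912777]), 'attitude': array([ 0.6714512 , -0.13902186, -0.42967242])}
wrist {'fx': 334.0374032203599, 'fy': 334.0374032203599, 'cx': 260.62605915447307, 'cy': 188.67021761107472, 'mount': array([[ 9.99999250e-01,  1.18131664e-03, -3.23192090e-04,
         1.16582642e+00],
       [ 1.06337616e-03, -9.68396880e-01, -2.49412012e-01,
        -7.22968016e+01],
       [-6.07612773e-04,  2.49411481e-01, -9.68397410e-01,
        -1.79625351e+02],
       [ 0.00000000e+00,  0.00000000e+00,  0.00000000e+00,
         1.00000000e+00]])}
```

View pics/top0.png

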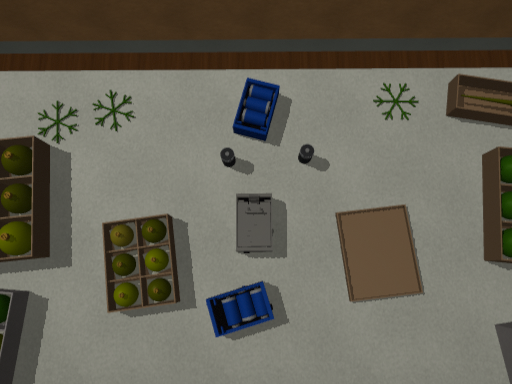

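View pics/side0.png

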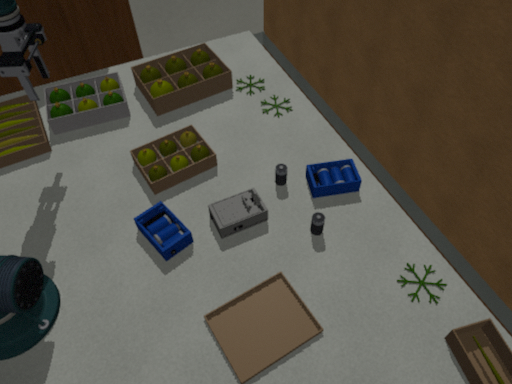

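View pics/wrist0.png

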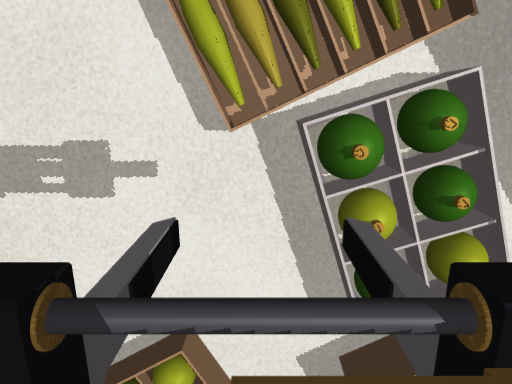

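Candidates: the grey box at top-view (254,222), the blue boxes at (256,108) and (240,308). The grey one fits the description. I'll check it in a close crop.

```bash
cat > h.py <<'E'
import numpy as np, cv2
from scipy.spatial.transform import Rotation as R
from bench import env
def cam(s,obs=None):
    if 'mount' in s:
        M=s['mount']; Rt=R.from_rotvec(obs['tcp_rot']).as_matrix()
        return obs['position']+Rt@M[:3,3], Rt@M[:3,:3]
    return np.array(s['xyz']), R.from_rotvec(s['attitude']).as_matrix()
def ray(s,uv,obs=None):
    o,A=cam(s,obs); u,v=uv
    d=np.array([(u-s['cx'])/s['fx'],-(v-s['cy'])/s['fy'],-1.]); return o,A@d
def plane(s,uv,z,obs=None):
    o,d=ray(s,uv,obs); return o+d*(z-o[2])/d[2]
def proj(s,p,obs=None):
    o,A=cam(s,obs); c=A.T@(np.array(p)-o); return s['cx']+s['fx']*c[0]/-c[2], s['cy']-s['fy']*c[1]/-c[2]
E
python3 - <<'E'
from h import *
s=env.snapshot('top')
im=s['image'][:,:,::-1]
c=cv2.resize(im[180:265,215:295],None,fx=7,fy=7,interpolation=cv2.INTER_CUBIC); cv2.imwrite('pics/c1.png',c)
s2=env.snapshot('side'); c=cv2.resize(s2['image'][170:250,190:290,::-1],None,fx=7,fy=7,interpolation=cv2.INTER_CUBIC); cv2.imwrite('pics/c2.png',c)
print('tray corners z14');
for p in [(337,212),(406,206),(422,292),(350,300)]: print(p,plane(s,p,14).round(1))
print('box corners z46')
for p in [(237,195),(270,195),(271,249),(237,250)]: print(p,plane(s,p,46).round(1))
print('carton z48')
for p in [(103,222),(172,215),(179,302),(109,311)]: print(p,plane(s,p,48).round(1))
for p in [(228,152),(306,148)]: print('cell',plane(s,p,61).round(1))
E
```

```text
tray corners z14
(337, 212) [ 593. -177.   14.]
(406, 206) [ 606.9 -341.4   14. ]
(422, 292) [ 408.7 -362.1   14. ]
(350, 300) [ 391.2 -197.7   14. ]
box corners z46
(237, 195) [628.5  59.   46. ]
(270, 195) [628.3 -17.4  46. ]
(271, 249) [504.6 -18.5  46. ]
(237, 250) [502.5  58.   46. ]
carton z48
(103, 222) [566.3 364.4  48. ]
(172, 215) [582.  207.3  48. ]
(179, 302) [389.9 183.9  48. ]
(109, 311) [371.1 336.2  48. ]
cell [727.6  79.9  61. ]
cell [ 736.6 -101.6   61. ]
```

View pics/c1.png

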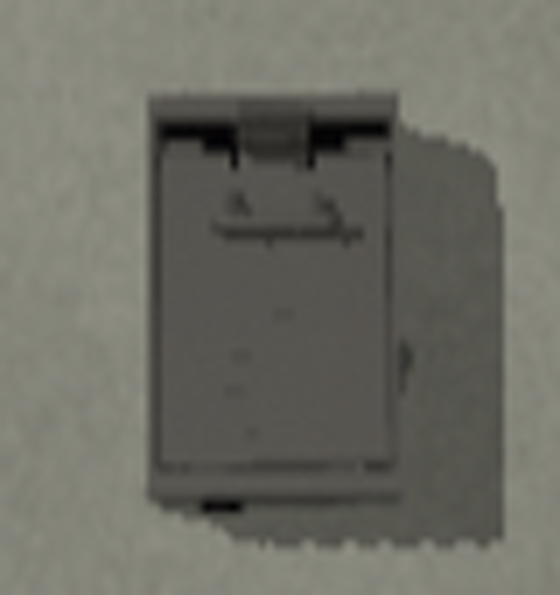

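View pics/c2.png

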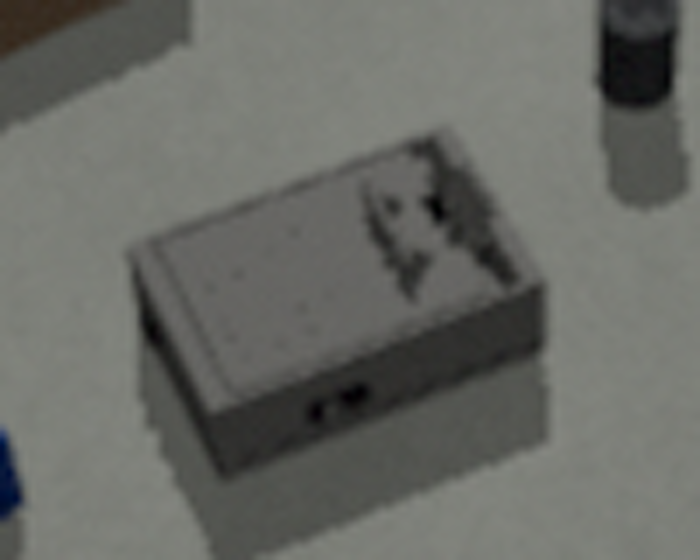

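Top crop confirms it: grey box with tab slot at +x end, rib across, and lug end towards the robot. I'll move to hover over it.

```bash
cat >> h.py <<'E'
def go(p,yaw=0.,tilt=0.):
    """tool down, tool x at yaw; tilt>0 swings the +x end up (about -y of the yawed frame)"""
    o=env.get_obs(); T=R.from_rotvec(o['tcp_rot'])
    G=R.from_euler('z',yaw)*R.from_euler('y',-tilt)*R.from_matrix(np.array([[1,0,0],[0,-1,0],[0,0,-1.]]))
    print('t',round(o['time_s'],2),'pos',o['position'].round(1),'F',o['force'].round(2),'gap',round(o['finger_gap'],1))
    print('slide',(T.inv().apply(np.array(p)-o['position'])/1000).round(4).tolist(),'twist',(T.inv()*G).as_rotvec().round(4).tolist())
    e=(R.from_matrix(np.array([[1,0,0],[0,-1,0],[0,0,-1.]]))); print('rot resid yaw/..',(T*e.inv()).as_rotvec().round(4))
E
python3 -c "
from h import *
go([600,20,150])"
```

```text
t 0.25 pos [208.4 508.7 204.9] F [-0.48 -1.2  -0.68] gap 93.8
slide [-0.3037, 0.5477, 0.0552] twist [0.0005, 0.001, 1.182]
rot resid yaw/.. [-5.000e-04  1.000e-03  1.182e+00]
```

play_rows --plan '[{"slide": [-0.304, 0.548, 0.03], "twist": [0, 0, 1.182], "claw": -1}, {"slide": [-0.304, 0.548, 0.03], "twist": [0, 0, 1.182], "claw": -1}, {"slide": [-0.304, 0.548, 0.03], "twist": [0, 0, 1.182], "claw": -1}, {"slide": [-0.304, 0.548, 0.03], "twist": [0, 0, 1.182], "claw": -1}, {"slide": [-0.304, 0.548, 0.03], "twist": [0, 0, 1.182], "claw": -1}, {"slide": [-0.304, 0.548, 0.03], "twist": [0, 0, 1.182], "claw": -1}, {"slide": [-0.304, 0.548, 0.03], "twist": [0, 0, 1.182], "claw": -1}, {"slide": [-0.304, 0.548, 0.03], "twist": [0, 0, 1.182], "claw": -1}, {"slide": [-0.304, 0.548, 0.03], "twist": [0, 0, 1.182], "claw": -1}, {"slide": [-0.304, 0.548, 0.03], "twist": [0, 0, 1.182], "claw": -1}]'

```text
time_s: 1.08
position: [469.5, 182.2, 185.4]
tcp_rot: [3.141, -0.008, -0.0]
force: [0.4, 0.6, 0.5]
finger_gap: 94.0
```

```bash
python3 -c "
from h import *
go([600,20,130])"
```

```text
t 1.08 pos [469.5 182.2 185.4] F [0.43 0.57 0.51] gap 94.0
slide [0.1314, 0.1615, 0.0555] twist [0.0006, 0.0, -0.0053]
rot resid yaw/.. [-0.0006  0.     -0.0053]
```

play_rows --plan '[{"slide": [0.131, 0.162, 0.055], "twist": [0, 0, -0.005], "claw": -1}, {"slide": [0.131, 0.162, 0.055], "twist": [0, 0, -0.005], "claw": -1}, {"slide": [0.131, 0.162, 0.055], "twist": [0, 0, -0.005], "claw": -1}, {"slide": [0.131, 0.162, 0.055], "twist": [0, 0, -0.005], "claw": -1}, {"slide": [0.131, 0.162, 0.055], "twist": [0, 0, -0.005], "claw": -1}, {"slide": [0.131, 0.162, 0.055], "twist": [0, 0, -0.005], "claw": -1}, {"slide": [0.131, 0.162, 0.055], "twist": [0, 0, -0.005], "claw": -1}, {"slide": [0.131, 0.162, 0.055], "twist": [0, 0, -0.005], "claw": -1}, {"slide": [0.131, 0.162, 0.055], "twist": [0, 0, -0.005], "claw": -1}]'

```text
time_s: 1.83
position: [599.2, 20.9, 131.2]
tcp_rot: [-3.141, -0.002, -0.001]
force: [0.0, 0.1, 0.8]
finger_gap: 94.1
```

Run:
```python
from h import *
import pickle
o=env.get_obs(); s=env.snapshot('wrist'); pickle.dump((o,s),open('w1.pkl','wb'))
print(o['position'],o['tcp_rot'])
cv2.imwrite('pics/w1.png',cv2.resize(s['image'][:,:,::-1],(800,600),interpolation=cv2.INTER_CUBIC))
```

```text
[599.15087491  20.89566449 131.21014454] [-3.14147078e+00 -1.77880589e-03 -6.44733613e-04]
```

View pics/w1.png

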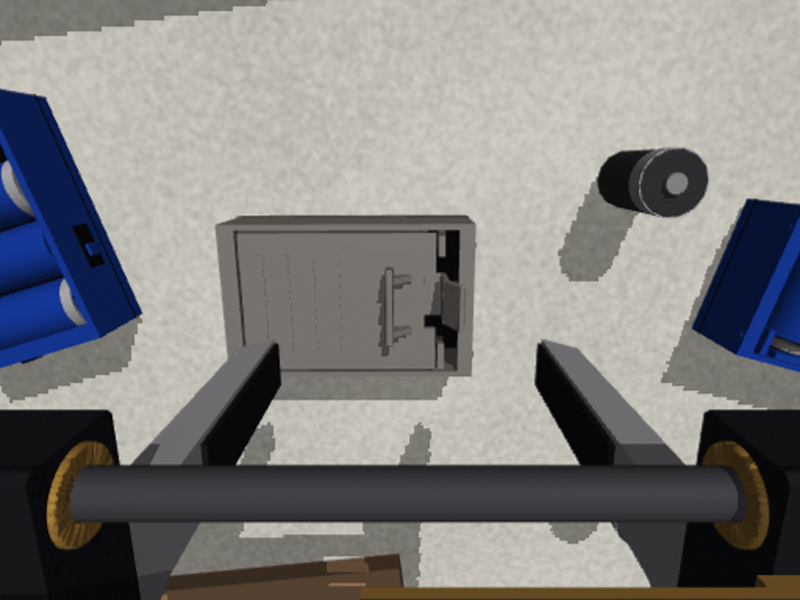

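Run:
```python
from h import *
import pickle
o,s=pickle.load(open('w1.pkl','rb'))
im=s['image'][130:250,130:310,::-1]
c=cv2.resize(im,None,fx=4.4,fy=4.4,interpolation=cv2.INTER_CUBIC); cv2.imwrite('pics/w1c.png',cv2.convertScaleAbs(c,alpha=1.3))
```

```text
(no output)
```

View pics/w1c.png

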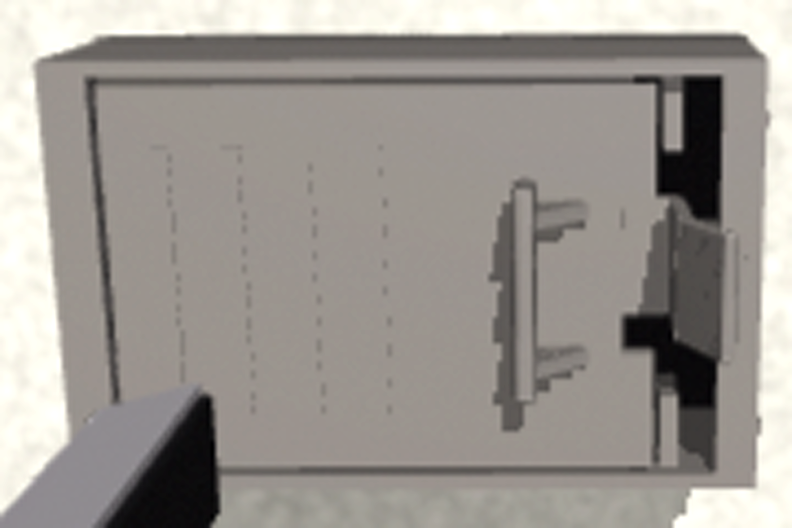

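Run:
```python
from h import *
import pickle
o,s=pickle.load(open('w1.pkl','rb'))
def f(p,z,n): 
    q=plane(s,(130+p[0]/4.4-.4,130+p[1]/4.4-.4),z,o); print(n,q.round(1))
f((37,62),46,'TL');f((767,58),46,'TR');f((755,487),46,'BR')
f((87,78),46,'seamTL');f((722,78),46,'lip edge top z46');f((716,470),46,'lipedge bot')
for p in [(512,185),(537,185),(515,400),(537,400)]: f(p,58,'rib')
for p in [(726,232),(738,235),(721,360),(733,362)]: f(p,58,'tab')
```

```text
TL [502.6  62.9  46. ]
TR [633.8  63.6  46. ]
BR [634.1 -19.2  46. ]
seamTL [511.3  60.1  46. ]
lip edge top z46 [625.8  60.1  46. ]
lipedge bot [626.5 -15.7  46. ]
rib [588.2  42.8  58. ]
rib [592.6  42.8  58. ]
rib [588.3   2.9  58. ]
rib [592.3   2.9  58. ]
tab [626.   34.4  58. ]
tab [628.1  33.8  58. ]
tab [625.7  10.6  58. ]
tab [627.8  10.2  58. ]
```

Measured: box centre ≈ (568, 22), yaw ≈ 0. The rib spans x 588.3–592.4 and the tab top outer edge is at ≈ 628. I'll set the gap to 56 mm and descend to just above.

play_rows --plan '[{"slide": [0.009, -0.001, 0.03], "twist": [0, 0, 0.004], "claw": -0.19}, {"slide": [0.009, -0.0015, 0.055], "twist": [0, 0, 0.004], "claw": -0.19}, {"slide": [0.009, -0.0015, 0.06], "twist": [0, 0, 0.004], "claw": -0.19}, {"slide": [0.009, -0.0015, 0.06], "twist": [0, 0, 0.004], "claw": -0.19}, {"slide": [0.009, -0.0015, 0.06], "twist": [0, 0, 0.004], "claw": -0.19}, {"slide": [0.009, -0.0015, 0.06], "twist": [0, 0, 0.004], "claw": -0.19}]' --newtons 5

```text
time_s: 2.38
position: [609.3, 23.2, 74.0]
tcp_rot: [3.141, -0.002, 0.008]
force: [0.2, 0.3, 0.2]
finger_gap: 58.4
```

Run:
```python
from h import *
import pickle
go([609,22.5,49],yaw=0.004)
o=env.get_obs(); s=env.snapshot('wrist'); pickle.dump((o,s),open('w2.pkl','wb'))
c=cv2.resize(s['image'][180:320,130:400,::-1],None,fx=2.9,fy=2.9,interpolation=cv2.INTER_CUBIC); cv2.imwrite('pics/w2.png',cv2.convertScaleAbs(c,alpha=1.3))
```

```text
t 2.38 pos [609.3  23.2  74. ] F [0.21 0.26 0.19] gap 58.4
slide [-0.0004, 0.0007, 0.025] twist [0.0003, -0.0049, -0.0054]
rot resid yaw/.. [-0.0003 -0.0049 -0.0014]
```

View pics/w2.png

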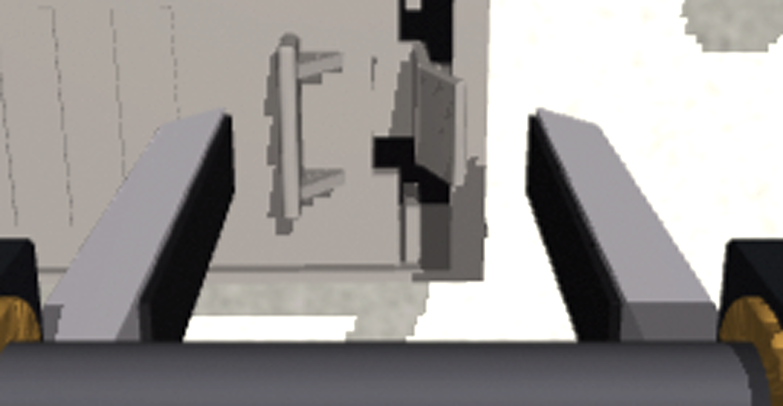

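Run:
```python
from h import *
import pickle
o,s=pickle.load(open('w2.pkl','rb'))
T=R.from_rotvec(o['tcp_rot'])
for t in [(-29.2,-8,0),(29.2,-8,0),(-29.2,8,0)]:
    u,v=proj(s,o['position']+T.apply(t),o); print(t,((u-130+.4)*2.9,(v-180+.4)*2.9))
def f(p,z,n):
    q=plane(s,(130+p[0]/2.9-.4,180+p[1]/2.9-.4),z,o); print(n,q.round(1))
for p in [(280,45),(298,45),(284,217),(300,217)]: f(p,58,'rib')
for p in [(466,80),(462,183)]: f(p,58,'tab')
f((490,10),46,'edge');f((483,279),46,'BR')
```

```text
(-29.2, -8, 0) (np.float64(229.51050363053758), np.float64(121.04980996802298))
(29.2, -8, 0) (np.float64(526.9028423323522), np.float64(120.7252703268047))
(-29.2, 8, 0) (np.float64(232.68051032349163), np.float64(196.40298942957))
rib [588.8  42.3  58. ]
rib [592.6  42.3  58. ]
rib [588.6   3.1  58. ]
rib [592.1   3.1  58. ]
tab [628.   34.4  58. ]
tab [627.5  11.   58. ]
edge [634.1  46.8  46. ]
BR [634.1 -18.9  46. ]
```

play_rows --plan '[{"slide": [0, 0.001, 0.012], "twist": [0, -0.005, -0.004], "claw": -0.19}, {"slide": [0, 0.001, 0.02], "twist": [0, -0.005, -0.004], "claw": -0.19}, {"slide": [0, 0.001, 0.025], "twist": [0, -0.005, -0.004], "claw": -0.19}, {"slide": [0, 0.001, 0.025], "twist": [0, -0.005, -0.004], "claw": -0.1}, {"slide": [0, 0.001, 0.025], "twist": [0, -0.005, -0.004], "claw": 0.05}, {"slide": [0, 0.001, 0.025], "twist": [0, -0.005, -0.004], "claw": 0.08}, {"slide": [0, 0.001, 0.025], "twist": [0, -0.005, -0.004], "claw": 0.08}]' --newtons 5

```text
time_s: 3.02
position: [609.7, 21.9, 49.3]
tcp_rot: [3.141, 0.004, 0.001]
force: [-0.1, 1.1, -0.4]
finger_gap: 43.1
```

Run:
```python
from h import *
import pickle
go([609,22.5,49],yaw=0.004)
o=env.get_obs(); s=env.snapshot('wrist'); pickle.dump((o,s),open('w3.pkl','wb'))
c=cv2.resize(s['image'][180:320,130:400,::-1],None,fx=2.9,fy=2.9,interpolation=cv2.INTER_CUBIC); cv2.imwrite('pics/w3.png',cv2.convertScaleAbs(c,alpha=1.3))
```

```text
t 3.02 pos [609.7  21.9  49.3] F [-0.08  1.06 -0.39] gap 43.1
slide [-0.0007, -0.0006, 0.0003] twist [0.0003, -0.0005, -0.0018]
rot resid yaw/.. [-0.0003 -0.0005  0.0022]
```

View pics/w3.png

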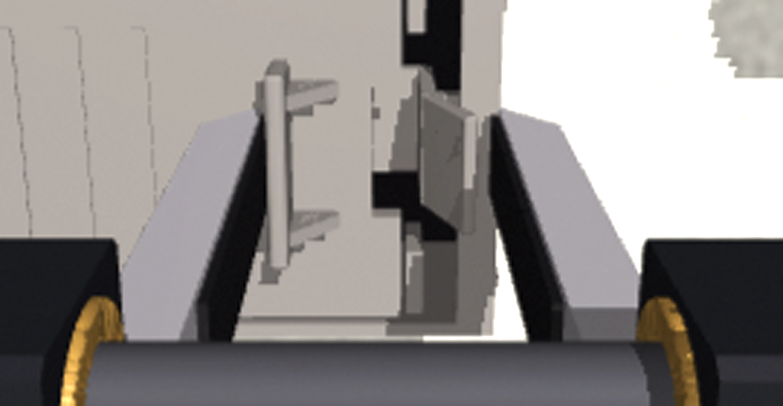

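play_rows --plan '[{"slide": [-0.002, 0, 0], "twist": [0, 0, 0], "claw": 0.19}, {"slide": [-0.0035, 0, 0], "twist": [0, 0, 0], "claw": 0.24}, {"slide": [-0.005, 0, 0], "twist": [0, 0, 0], "claw": 0.3}, {"slide": [-0.006, 0, 0], "twist": [0, 0, 0], "claw": 0.36}, {"slide": [-0.007, 0, 0], "twist": [0, 0, 0], "claw": 0.42}, {"slide": [-0.0075, 0, 0], "twist": [0, 0, 0], "claw": 0.48}, {"slide": [-0.008, 0, 0], "twist": [0, 0, 0], "claw": 0.54}, {"slide": [-0.008, 0, 0], "twist": [0, 0, 0], "claw": 0.54}]' --newtons 13

```text
time_s: 3.73
position: [602.2, 21.9, 49.8]
tcp_rot: [3.141, 0.004, 0.003]
force: [1.8, 0.1, 2.3]
finger_gap: 28.8
```

Run:
```python
from h import *
import pickle
go([603,22.5,49],yaw=0.004)
o=env.get_obs(); s=env.snapshot('wrist'); pickle.dump((o,s),open('w4.pkl','wb'))
c=cv2.resize(s['image'][180:320,130:400,::-1],None,fx=2.9,fy=2.9,interpolation=cv2.INTER_CUBIC); cv2.imwrite('pics/w4.png',cv2.convertScaleAbs(c,alpha=1.3))
```

```text
t 3.73 pos [602.2  21.9  49.8] F [1.82 0.1  2.31] gap 28.8
slide [0.0008, -0.0006, 0.0008] twist [0.0004, -0.002, -0.0017]
rot resid yaw/.. [-0.0004 -0.002   0.0023]
```

View pics/w4.png

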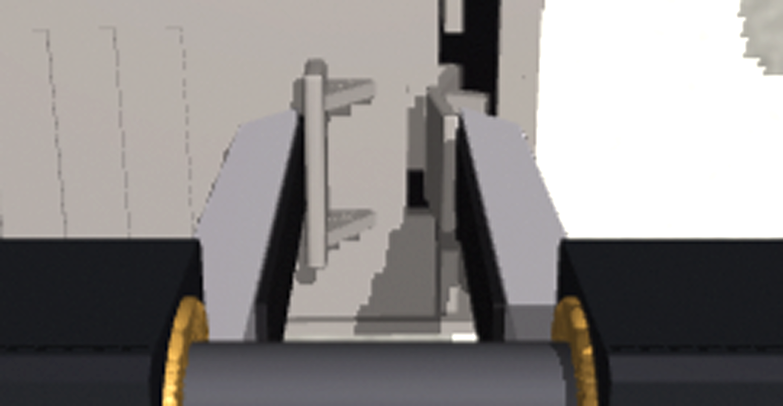

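play_rows --plan '[{"slide": [0, 0, 0], "twist": [0, 0, 0], "claw": 0.7}, {"slide": [0, 0, 0], "twist": [0, 0, 0], "claw": 0.8}, {"slide": [0, 0, 0], "twist": [0, 0, 0], "claw": 0.8}]' --newtons 14

```text
time_s: 4.03
position: [602.3, 21.9, 49.8]
tcp_rot: [3.141, 0.004, 0.003]
force: [0.2, -0.8, 1.3]
finger_gap: 28.5
```

play_rows --plan '[{"slide": [-0.0002, 0, -0.0016], "twist": [0, 0.0175, 0], "claw": 0.8}, {"slide": [-0.0003, 0, -0.0032], "twist": [0, 0.035, 0], "claw": 0.8}, {"slide": [-0.0005, 0, -0.0048], "twist": [0, 0.0525, 0], "claw": 0.8}, {"slide": [-0.0008, 0, -0.0064], "twist": [0, 0.07, 0], "claw": 0.8}, {"slide": [-0.0008, 0, -0.0064], "twist": [0, 0.07, 0], "claw": 0.8}]'

```text
time_s: 4.45
position: [600.6, 22.0, 56.4]
tcp_rot: [3.139, 0.004, 0.114]
force: [0.0, 1.5, -1.2]
finger_gap: 28.8
```

Run:
```python
from h import *
s2=env.snapshot('side'); c=cv2.resize(s2['image'][150:270,180:320,::-1],None,fx=5,fy=5,interpolation=cv2.INTER_CUBIC); cv2.imwrite('pics/s5.png',c)
s=env.snapshot('wrist')
c=cv2.resize(s['image'][130:320,100:400,::-1],None,fx=2.6,fy=2.6,interpolation=cv2.INTER_CUBIC); cv2.imwrite('pics/w5.png',cv2.convertScaleAbs(c,alpha=1.3))
```

```text
(no output)
```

View pics/s5.png

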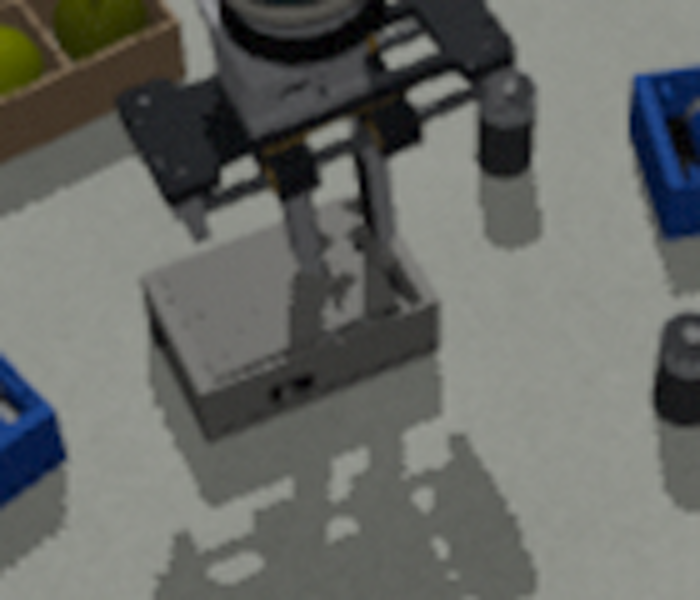

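View pics/w5.png

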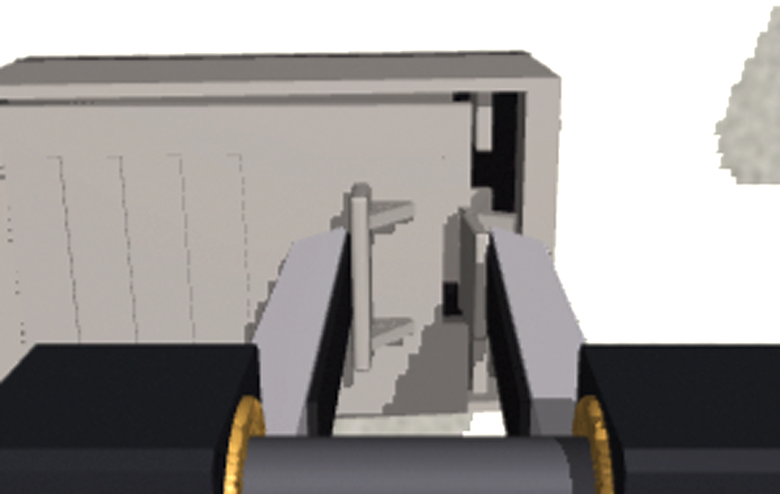

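```bash
cat >> h.py <<'E'
def sw(th):
    c,s=np.cos(th),np.sin(th); return [511.2+91.1*c-7.8*s,22,42+91.1*s+7.8*c]
E
python3 -c "
from h import *
for t in (.12,.17,.22,.28): go(sw(t),yaw=0.002,tilt=t)" | grep -v resid
```

```text
t 4.55 pos [601.1  21.9  56.3] F [ 0.44  0.25 -0.45] gap 28.7
slide [-0.0, -0.0001, -0.0043] twist [0.0003, 0.048, 0.0002]
t 4.55 pos [601.1  21.9  56.3] F [ 0.44  0.25 -0.45] gap 28.7
slide [-0.0008, -0.0001, -0.0088] twist [0.0003, 0.098, 0.0002]
t 4.55 pos [601.1  21.9  56.3] F [ 0.44  0.25 -0.45] gap 28.7
slide [-0.0017, -0.0001, -0.0133] twist [0.0003, 0.148, 0.0003]
t 4.55 pos [601.1  21.9  56.3] F [ 0.44  0.25 -0.45] gap 28.7
slide [-0.0031, -0.0001, -0.0186] twist [0.0003, 0.208, 0.0003]
```

play_rows --plan '[{"slide": [0, 0, -0.0022], "twist": [0, 0.024, 0], "claw": 0.8}, {"slide": [0, 0, -0.0043], "twist": [0, 0.048, 0], "claw": 0.8}, {"slide": [-0.0004, 0, -0.0066], "twist": [0, 0.073, 0], "claw": 0.8}, {"slide": [-0.0008, 0, -0.0088], "twist": [0, 0.098, 0], "claw": 0.8}, {"slide": [-0.0012, 0, -0.011], "twist": [0, 0.123, 0], "claw": 0.8}, {"slide": [-0.0017, 0, -0.0133], "twist": [0, 0.148, 0], "claw": 0.8}, {"slide": [-0.0024, 0, -0.016], "twist": [0, 0.178, 0], "claw": 0.8}, {"slide": [-0.0031, 0, -0.0186], "twist": [0, 0.208, 0], "claw": 0.8}, {"slide": [-0.0031, 0, -0.0186], "twist": [0, 0.208, 0], "claw": 0.8}]'

```text
time_s: 5.3
position: [595.9, 22.0, 75.3]
tcp_rot: [3.11, 0.004, 0.442]
force: [-0.4, -0.7, -1.7]
finger_gap: 28.5
```

Run:
```python
from h import *
s2=env.snapshot('side'); c=cv2.resize(s2['image'][150:270,180:320,::-1],None,fx=5,fy=5,interpolation=cv2.INTER_CUBIC); cv2.imwrite('pics/s6.png',c)
s=env.snapshot('wrist')
c=cv2.resize(s['image'][130:320,100:400,::-1],None,fx=2.6,fy=2.6,interpolation=cv2.INTER_CUBIC); cv2.imwrite('pics/w6.png',cv2.convertScaleAbs(c,alpha=1.3))
p=np.array(sw(.28))
go(p+[3,0,0.5],.002,.28)
go(p+[9,0,1],.002,.28)
go(p+[14,0,20],.002,.28)
```

```text
t 5.4 pos [596.2  21.9  74.9] F [ 0.25 -0.09 -1.34] gap 28.3
slide [0.0034, -0.0001, 0.0006] twist [0.0003, -0.0001, 0.0003]
rot resid yaw/.. [-1.000e-04 -2.801e-01  2.300e-03]
t 5.4 pos [596.2  21.9  74.9] F [ 0.25 -0.09 -1.34] gap 28.3
slide [0.0093, -0.0, 0.0018] twist [0.0003, -0.0001, 0.0003]
rot resid yaw/.. [-1.000e-04 -2.801e-01  2.300e-03]
t 5.4 pos [596.2  21.9  74.9] F [ 0.25 -0.09 -1.34] gap 28.3
slide [0.0193, -0.0, -0.0151] twist [0.0003, -0.0001, 0.0003]
rot resid yaw/.. [-1.000e-04 -2.801e-01  2.300e-03]
```

View pics/s6.png

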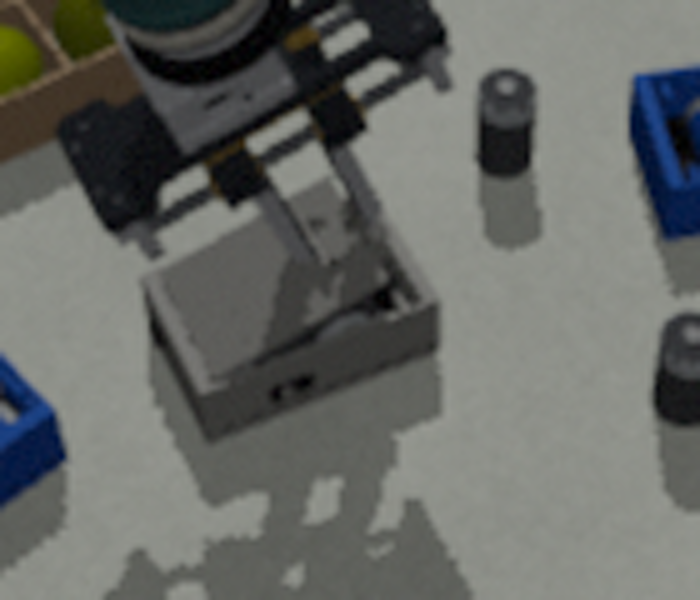

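View pics/w6.png

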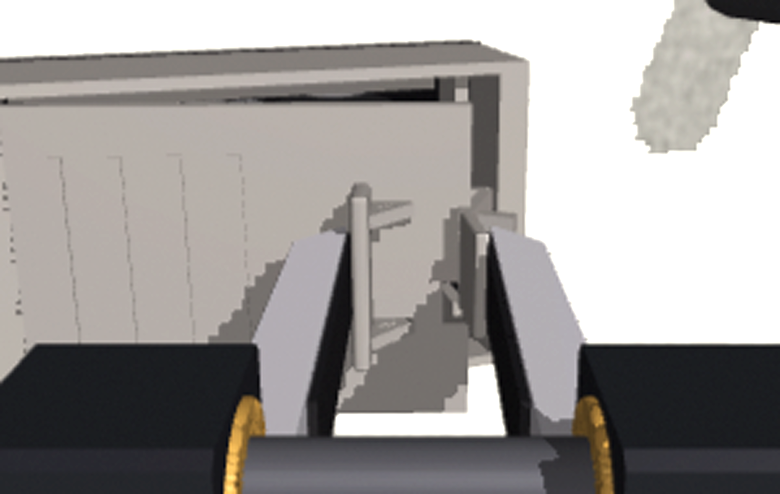

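play_rows --plan '[{"slide": [0.002, 0, 0.0003], "twist": [0, 0, 0], "claw": 0.8}, {"slide": [0.0045, 0, 0.001], "twist": [0, 0, 0], "claw": 0.8}, {"slide": [0.007, 0, 0.0014], "twist": [0, 0, 0], "claw": 0.8}, {"slide": [0.0095, 0, 0.0018], "twist": [0, 0, 0], "claw": 0.8}, {"slide": [0.0095, 0, 0.0018], "twist": [0, 0, 0], "claw": 0.8}]'

```text
time_s: 5.82
position: [606.6, 21.9, 75.8]
tcp_rot: [3.111, 0.003, 0.439]
force: [0.8, 0.1, -1.0]
finger_gap: 28.3
```

Run:
```python
from h import *
s2=env.snapshot('side'); c=cv2.resize(s2['image'][150:270,180:320,::-1],None,fx=5,fy=5,interpolation=cv2.INTER_CUBIC); cv2.imwrite('pics/s7.png',c)
p=np.array(sw(.28))
go(p+[9,0,1],.002,.28)
go(p+[12,0,15],.002,.28)
go(p+[12,0,80],.002,.28)
```

```text
t 5.87 pos [606.3  21.9  75.7] F [ 0.45 -0.78 -1.08] gap 28.8
slide [-0.0007, -0.0001, -0.0002] twist [0.0003, 0.0001, 0.0004]
rot resid yaw/.. [-1.000e-04 -2.799e-01  2.300e-03]
t 5.87 pos [606.3  21.9  75.7] F [ 0.45 -0.78 -1.08] gap 28.8
slide [0.0061, -0.0001, -0.0128] twist [0.0003, 0.0001, 0.0004]
rot resid yaw/.. [-1.000e-04 -2.799e-01  2.300e-03]
t 5.87 pos [606.3  21.9  75.7] F [ 0.45 -0.78 -1.08] gap 28.8
slide [0.0241, -0.0, -0.0753] twist [0.0003, 0.0001, 0.0004]
rot resid yaw/.. [-1.000e-04 -2.799e-01  2.300e-03]
```

View pics/s7.png

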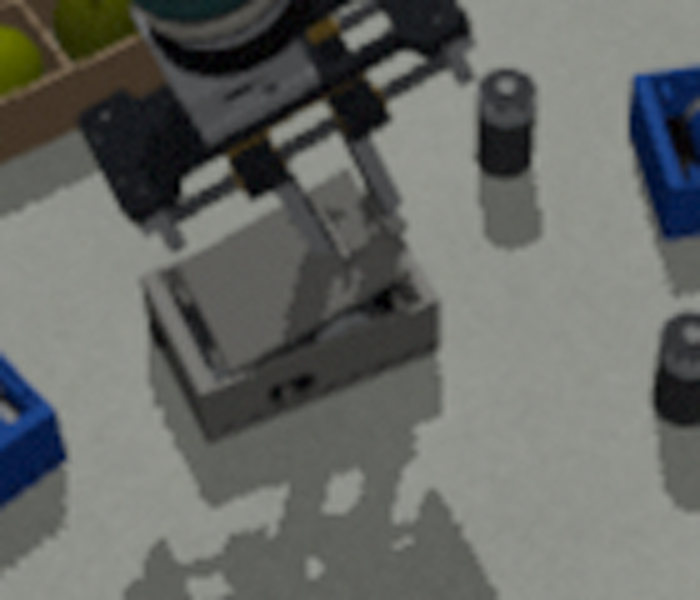

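play_rows --plan '[{"slide": [0.003, 0, -0.006], "twist": [0, 0, 0], "claw": 0.8}, {"slide": [0.006, 0, -0.013], "twist": [0, 0, 0], "claw": 0.8}, {"slide": [0.01, 0, -0.025], "twist": [0, 0, 0], "claw": 0.8}, {"slide": [0.014, 0, -0.04], "twist": [0, 0, 0], "claw": 0.8}, {"slide": [0.019, 0, -0.058], "twist": [0, 0, 0], "claw": 0.8}, {"slide": [0.024, 0, -0.075], "twist": [0, 0, 0], "claw": 0.8}, {"slide": [0.024, 0, -0.075], "twist": [0, 0, 0], "claw": 0.8}, {"slide": [0.024, 0, -0.075], "twist": [0, 0, 0], "claw": 0.8}]'

```text
time_s: 6.53
position: [609.7, 21.9, 156.6]
tcp_rot: [3.11, 0.004, 0.444]
force: [-0.3, 0.0, -0.7]
finger_gap: 28.7
```

Run:
```python
from h import *
s2=env.snapshot('side'); cv2.imwrite('pics/s8.png',s2['image'][:,:,::-1])
t=env.snapshot('top'); 
im=t['image'][:,:,::-1]; c=cv2.resize(im[190:310,320:440],None,fx=5,fy=5,interpolation=cv2.INTER_CUBIC); cv2.imwrite('pics/t8.png',c)
p=np.array(sw(.28))
go(p+[12,0,80],.002,.28)
```

```text
t 6.63 pos [608.   22.  153.4] F [-0.48 -0.32 -2.04] gap 28.5
slide [0.0009, 0.0, -0.0011] twist [0.0002, 0.0017, 0.0003]
rot resid yaw/.. [ 0.     -0.2783  0.0022]
```

View pics/s8.png

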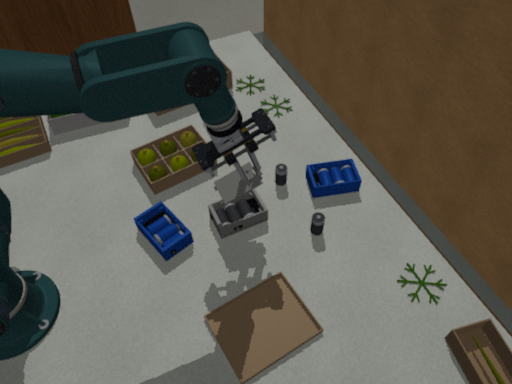

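View pics/t8.png

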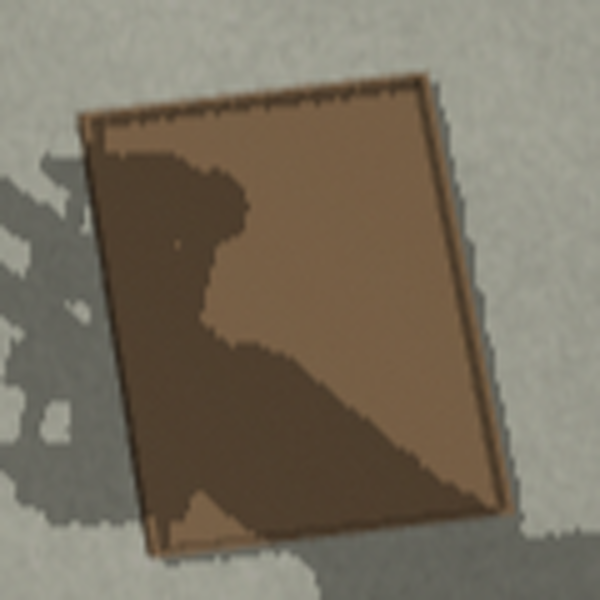

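Run:
```python
from h import *
s=env.snapshot('top')
q=[plane(s,(320+x/5-.4,190+y/5-.4),14)[:2] for x,y in [(80,116),(428,75),(512,513),(150,556)]]
q=np.array(q);print(q.round(1)); c=q.mean(0)
d=(q[0]-q[3]+q[1]-q[2]); yaw=np.arctan2(d[1],d[0]); print(c,yaw,np.linalg.norm(d)/2,np.linalg.norm(q[0]-q[1]))
P=c+33*np.array([np.cos(yaw),np.sin(yaw)]); print(P)
go([P[0],P[1],150],yaw,.14)
```

```text
[[ 591.  -173.6]
 [ 610.3 -339.7]
 [ 408.2 -362.1]
 [ 389.4 -196.7]]
[ 499.75127554 -268.03310382] 0.11215679610373182 203.12191066320847 167.2706632041124
[ 532.5439371  -264.33968428]
t 6.68 pos [607.7  22.  152.6] F [-0.52 -0.33 -1.3 ] gap 28.7
slide [-0.0736, 0.2862, -0.0181] twist [0.023, -0.1369, -0.1076]
rot resid yaw/.. [ 1.000e-04 -2.771e-01  2.300e-03]
```

play_rows --plan '[{"slide": [-0.004, 0.015, -0.001], "twist": [0.001, -0.007, -0.005], "claw": 0.8}, {"slide": [-0.011, 0.043, -0.003], "twist": [0.003, -0.02, -0.016], "claw": 0.8}, {"slide": [-0.02, 0.076, -0.005], "twist": [0.006, -0.036, -0.029], "claw": 0.8}, {"slide": [-0.029, 0.112, -0.007], "twist": [0.009, -0.053, -0.042], "claw": 0.8}, {"slide": [-0.038, 0.148, -0.009], "twist": [0.012, -0.07, -0.055], "claw": 0.8}, {"slide": [-0.047, 0.184, -0.011], "twist": [0.015, -0.088, -0.069], "claw": 0.8}, {"slide": [-0.056, 0.219, -0.013], "twist": [0.017, -0.104, -0.082], "claw": 0.8}, {"slide": [-0.065, 0.251, -0.016], "twist": [0.02, -0.12, -0.094], "claw": 0.8}, {"slide": [-0.071, 0.275, -0.018], "twist": [0.022, -0.132, -0.104], "claw": 0.8}, {"slide": [-0.074, 0.286, -0.018], "twist": [0.023, -0.137, -0.108], "claw": 0.8}]'

```text
time_s: 7.52
position: [530.8, -267.2, 148.1]
tcp_rot: [-3.122, -0.171, -0.214]
force: [-0.4, -0.2, -1.7]
finger_gap: 28.5
```

Run:
```python
from h import *
s2=env.snapshot('side'); c=cv2.resize(s2['image'][170:384,160:370,::-1],None,fx=2.8,fy=2.8,interpolation=cv2.INTER_CUBIC); cv2.imwrite('pics/s9.png',c)
go([532.5,-264.3,70],.112,.14)
go([532.5,-264.3,34],.112,.14)
```

```text
t 7.57 pos [ 530.7 -267.6  147.8] F [ 0.4  -1.46 -1.18] gap 28.4
slide [-0.0085, -0.0031, 0.0774] twist [0.0003, 0.0032, -0.0033]
rot resid yaw/.. [ 0.0076 -0.1367  0.1085]
t 7.57 pos [ 530.7 -267.6  147.8] F [ 0.4  -1.46 -1.18] gap 28.4
slide [-0.0134, -0.0031, 0.113] twist [0.0003, 0.0032, -0.0033]
rot resid yaw/.. [ 0.0076 -0.1367  0.1085]
```

View pics/s9.png

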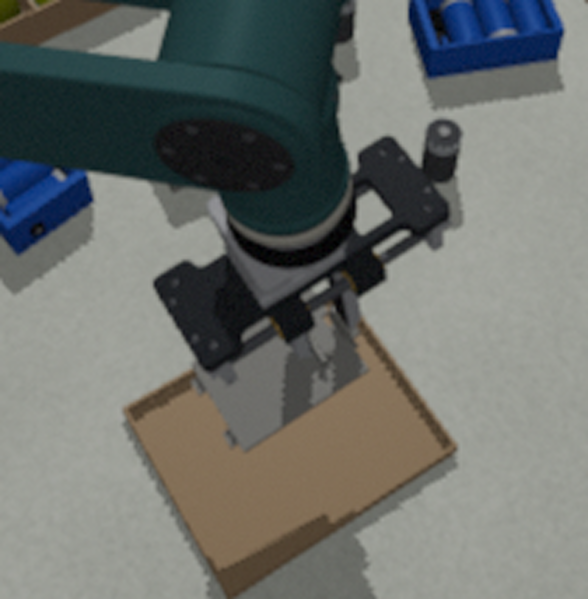

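play_rows --plan '[{"slide": [-0.001, -0.001, 0.01], "twist": [0, 0.003, -0.003], "claw": 0.8}, {"slide": [-0.003, -0.002, 0.03], "twist": [0, 0.003, -0.003], "claw": 0.8}, {"slide": [-0.006, -0.003, 0.055], "twist": [0, 0.003, -0.003], "claw": 0.8}, {"slide": [-0.009, -0.003, 0.078], "twist": [0, 0.003, -0.003], "claw": 0.8}, {"slide": [-0.011, -0.003, 0.095], "twist": [0, 0.003, -0.003], "claw": 0.8}, {"slide": [-0.0125, -0.003, 0.107], "twist": [0, 0.003, -0.003], "claw": 0.8}, {"slide": [-0.0134, -0.003, 0.113], "twist": [0, 0.003, -0.003], "claw": 0.8}, {"slide": [-0.0134, -0.003, 0.113], "twist": [0, 0.003, -0.003], "claw": 0.8}, {"slide": [-0.0134, -0.003, 0.113], "twist": [0, 0.003, -0.003], "claw": 0.8}]'

```text
time_s: 8.32
position: [533.0, -263.8, 34.4]
tcp_rot: [-3.122, -0.176, -0.22]
force: [-0.7, -0.5, -1.4]
finger_gap: 28.9
```

Run:
```python
from h import *
s2=env.snapshot('side'); c=cv2.resize(s2['image'][220:384,190:340,::-1],None,fx=3.6,fy=3.6,interpolation=cv2.INTER_CUBIC); cv2.imwrite('pics/s10.png',c)
go([532.5,-264.3,28],.112,.14)
```

```text
t 8.37 pos [ 533.4 -264.4   35.2] F [ 0.3 -0.4 -1. ] gap 28.5
slide [-0.0019, -0.0002, 0.007] twist [0.0015, -0.0017, 0.0004]
rot resid yaw/.. [ 0.0064 -0.1416  0.1121]
```

View pics/s10.png

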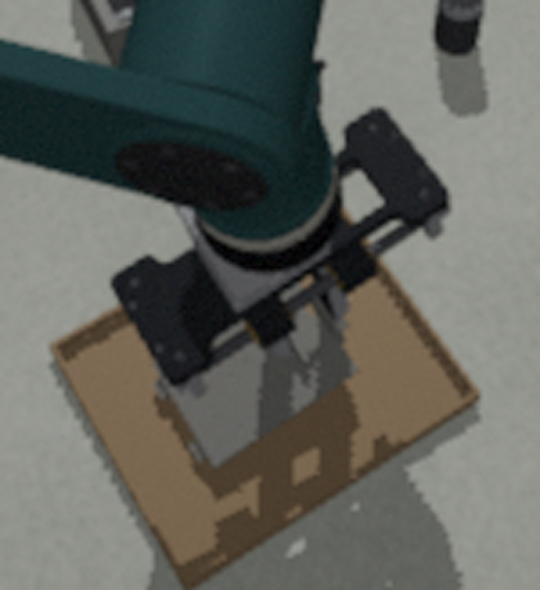

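Still clear of the floor. I'll lower it slowly and watch for contact.

play_rows --plan '[{"slide": [-0.0005, 0, 0.002], "twist": [0, 0, 0], "claw": 0.8}, {"slide": [-0.001, 0, 0.0035], "twist": [0, 0, 0], "claw": 0.8}, {"slide": [-0.001, 0, 0.005], "twist": [0, 0, 0], "claw": 0.8}, {"slide": [-0.001, 0, 0.006], "twist": [0, 0, 0], "claw": 0.8}, {"slide": [-0.001, 0, 0.006], "twist": [0, 0, 0], "claw": 0.8}, {"slide": [-0.001, 0, 0.006], "twist": [0, 0, 0], "claw": 0.8}]'

```text
time_s: 8.87
position: [533.2, -264.5, 29.1]
tcp_rot: [-3.122, -0.175, -0.222]
force: [-0.4, -0.3, -1.1]
finger_gap: 28.8
```

play_rows --plan '[{"slide": [0, 0, 0.0007], "twist": [0, 0, 0], "claw": 0.8}, {"slide": [0, 0, 0.0014], "twist": [0, 0, 0], "claw": 0.8}, {"slide": [0, 0, 0.0014], "twist": [0, 0, 0], "claw": 0.8}, {"slide": [0, 0, 0.0014], "twist": [0, 0, 0], "claw": 0.8}]'

```text
time_s: 9.2
position: [533.5, -264.6, 28.1]
tcp_rot: [-3.123, -0.175, -0.222]
force: [-1.5, -0.4, 1.2]
finger_gap: 28.6
```

play_rows --plan '[{"slide": [0, 0, 0.0005], "twist": [0, 0, 0], "claw": 0.8}, {"slide": [0, 0, 0.0008], "twist": [0, 0, 0], "claw": 0.8}, {"slide": [0, 0, 0.0008], "twist": [0, 0, 0], "claw": 0.8}]'

```text
time_s: 9.45
position: [533.6, -264.7, 28.0]
tcp_rot: [-3.123, -0.176, -0.222]
force: [-3.8, 0.5, 4.8]
finger_gap: 28.4
```

Run:
```python
from h import *
for i in range(3): s=env.snapshot('wrist'); print(env.get_obs()['force'].round(2),env.get_obs()['position'].round(1))
c=cv2.resize(s['image'][100:340,80:420,::-1],None,fx=2.3,fy=2.3,interpolation=cv2.INTER_CUBIC); cv2.imwrite('pics/w11.png',cv2.convertScaleAbs(c,alpha=1.3))
```

```text
[-3.02  1.08  5.87] [ 533.6 -264.7   28. ]
[-3.96  1.27  5.51] [ 533.6 -264.7   28. ]
[-2.87  0.79  5.51] [ 533.6 -264.7   28. ]
```

View pics/w11.png

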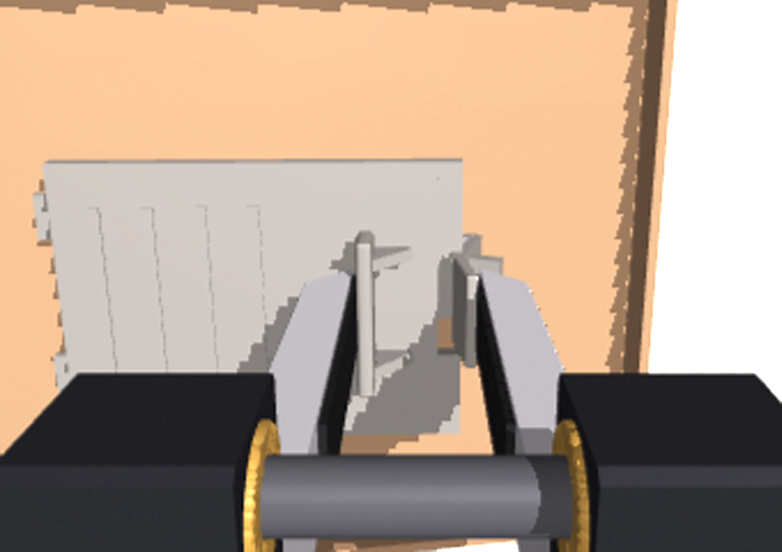

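play_rows --plan '[{"slide": [0, 0, -0.0006], "twist": [0, 0, 0], "claw": 0.8}, {"slide": [0, 0, -0.0006], "twist": [0, 0, 0], "claw": 0.45}, {"slide": [0.0005, 0, -0.0006], "twist": [0, 0, 0], "claw": 0.36}, {"slide": [0.002, 0, -0.0006], "twist": [0, 0, 0], "claw": 0.3}, {"slide": [0.0035, 0, -0.0006], "twist": [0, 0, 0], "claw": 0.23}, {"slide": [0.0055, 0, -0.0006], "twist": [0, 0, 0], "claw": 0.15}, {"slide": [0.0075, 0, -0.0006], "twist": [0, 0, 0], "claw": 0.06}, {"slide": [0.0085, 0, -0.0006], "twist": [0, 0, 0], "claw": -0.02}, {"slide": [0.0085, 0, -0.0006], "twist": [0, 0, 0], "claw": -0.06}, {"slide": [0.0085, 0, -0.0006], "twist": [0, 0, 0], "claw": -0.06}]'

```text
time_s: 10.43
position: [542.0, -263.8, 29.9]
tcp_rot: [-3.123, -0.176, -0.222]
force: [0.5, -0.5, -0.4]
finger_gap: 49.4
```

Run:
```python
from h import *
s=env.snapshot('wrist'); o=env.get_obs(); print(o['force'].round(2),o['position'].round(1),o['finger_gap'])
c=cv2.resize(s['image'][100:340,80:420,::-1],None,fx=2.3,fy=2.3,interpolation=cv2.INTER_CUBIC); cv2.imwrite('pics/w12.png',cv2.convertScaleAbs(c,alpha=1.3))
```

```text
[-1.11  0.27 -0.07] [ 541.9 -263.8   29.9] 49.43765874213989
```

View pics/w12.png

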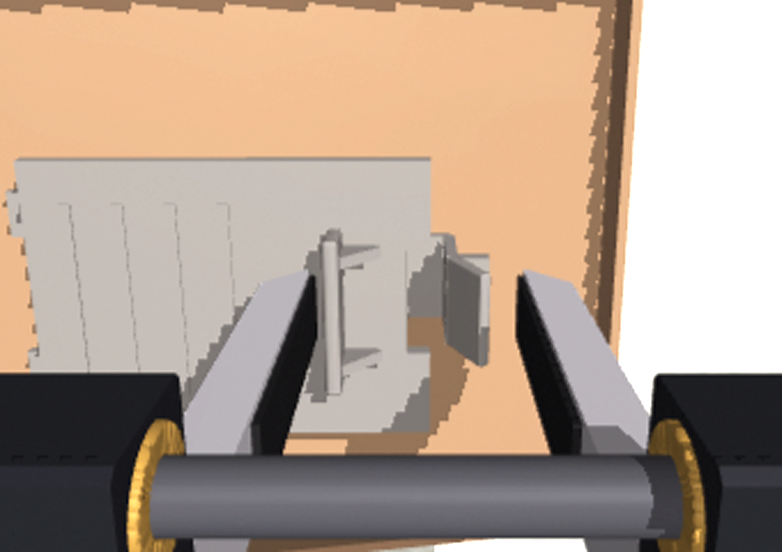

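play_rows --plan '[{"slide": [0.0005, 0, 0], "twist": [0, 0, 0], "claw": -0.12}, {"slide": [0.0005, 0, -0.002], "twist": [0, 0, 0], "claw": -0.12}, {"slide": [0.0005, 0, -0.01], "twist": [0, 0, 0], "claw": -0.12}, {"slide": [0.0005, 0, -0.025], "twist": [0, 0, 0], "claw": -0.12}, {"slide": [0.0005, 0, -0.05], "twist": [0, 0, 0], "claw": -0.12}, {"slide": [0, 0, -0.085], "twist": [0, 0, 0], "claw": -0.12}, {"slide": [0, 0, -0.12], "twist": [0, 0, 0], "claw": -0.12}, {"slide": [0, 0, -0.14], "twist": [0, 0, 0], "claw": -0.12}, {"slide": [0, 0, -0.14], "twist": [0, 0, 0], "claw": -0.12}]'

```text
time_s: 11.23
position: [524.5, -267.8, 176.6]
tcp_rot: [3.125, 0.176, 0.238]
force: [0.2, -0.5, 0.3]
finger_gap: 52.4
```

Run:
```python
from h import *
o=env.get_obs();s=env.snapshot('wrist'); print(o['force'].round(2),o['position'].round(1))
cv2.imwrite('pics/w13.png',s['image'][:,:,::-1])
s2=env.snapshot('side'); cv2.imwrite('pics/s13.png',s2['image'][:,:,::-1])
```

```text
[ 0.18 -0.49  0.3 ] [ 524.5 -267.8  176.6]
```

View pics/w13.png

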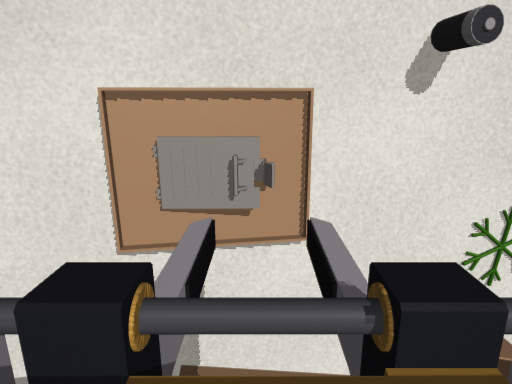

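View pics/s13.png

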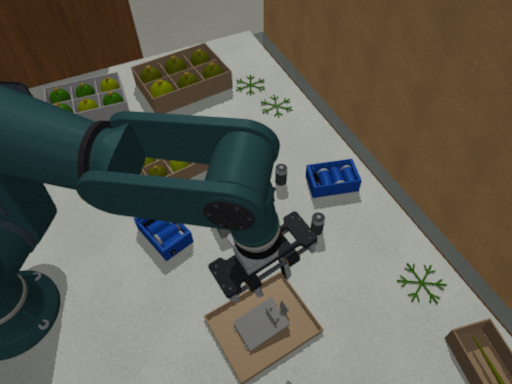

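play_rows --plan '[{"slide": [0, 0, 0], "twist": [0, 0, 0], "claw": -0.12}, {"slide": [0, 0, 0], "twist": [0, 0, 0], "claw": -0.12}, {"slide": [0, 0, 0], "twist": [0, 0, 0], "claw": -0.12}]'

```text
time_s: 11.58
position: [521.8, -265.5, 167.6]
tcp_rot: [-3.123, -0.175, -0.221]
force: [0.2, 0.7, 0.5]
finger_gap: 52.8
```

Run:
```python
from h import *
s=env.snapshot('top'); cv2.imwrite('pics/t14.png',s['image'][:,:,::-1])
```

```text
(no output)
```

View pics/t14.png

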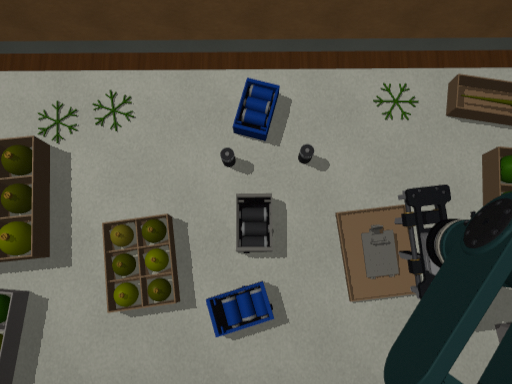

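The cover lies near the tray centre, around (380,252). The box (254,222), carton and cells sit at the same pixels as before.

```bash
python3 -c "
from bench import env
print(env.sign_off())"
```

```text
the job is handed in; nothing more can be done
None
```

The cover is off the battery box and lying outside up near the middle of the carton lid. I handed the job in at about 11.6 s, and no verdict was reported.

**What I did:**
1. I squeezed the tab to its stop against the rib with the grip limited to 14 N; the finger gap held at about 28.5 mm.
2. I swung the tab end up 0.28 rad, drew the cover about 10 mm towards the tab end to free the lugs, and lifted it away.
3. I laid it in the lid at its resting tilt and opened the fingers slowly before backing off.

**Last checks:**
- **Cover:** the pictures show the tab sprung back and the fingers clear of it. The tool force was near zero.
- **Surroundings:** in the top view the box, carton and both fresh cells are at the same pixels as at the start.
- **Set-down force:** the force rose to about 6 N as the cover met the tray floor, so I eased off before letting go.
- **Not measured:** the cover's final pose was judged only from the pictures. I did not re-measure the barb or the tilt.

No check failed or disagreed.

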